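# Pack the lap-dressing sticks into their clip case

### The job

Put the coarse dressing sticks away so that no grit gets near the polishing: take the lid off the kit case and lay it flat on the bare bench beside it, then press every grey stick down into a spring clip in the case until it snaps home on the clip's floor, one stick to a clip. Put the lid back squarely on the case and fold all four orange clip flaps down flat over its edge. Leave the teal glass piece where it stands.

Things in the scene. Friction and masses are not known exactly. Their poses are not given: they have to be found in the camera images.
- case: Open grey kit case fixed on the bench: 120 mm (x) by 204 mm (y), 54 mm high, walls 4 mm. Origin: centre of its underside, z up, yaw within 0.25 rad of the world. Three spring clips side by side at y = -62, 0, +62 mm, each for one stick lying along the case's x. A clip is two sprung jaws with slick white rollers, 16 mm thick, tops 49 mm above the case's underside.
- clip_1 (a point): Centre of the stick when it is home in clip 1 (y = -62 mm in the case), 22.5 mm above the case's underside; axes as the case: the stick lies along x. A stick laid on the rollers stays up with its underside about 48 mm above the case's underside; a push down of about 15 N spreads the jaws; pushed on down it snaps home, underside 10 mm above the case's underside, rollers over its top edges.
- clip_2 (a point): Centre of the stick when it is home in clip 2 (y = 0 mm in the case), 22.5 mm above the case's underside; axes as the case: the stick lies along x. The rollers stand at 27 to 41 mm either side of this point in x; between them 50 mm are free for fingers that hold the stick by its sides at its middle.
- clip_3 (a point): Centre of the stick when it is home in clip 3 (y = 62 mm in the case), 22.5 mm above the case's underside; axes as the case: the stick lies along x. From an outer clip's centre to the end wall of the case are 36 mm, to the next clip's centre 62 mm.
- stick_1_mid (a point): Centre of a grey abrasive dressing stick, a bar 25 x 100 x 25 mm, 0.16 kg; its y axis runs along the 100 mm length. Any way up or round is right. It starts flat on the bench to the right of the case (x 0.50 to 0.66, y -0.20 to -0.46 m, otherwise bare). May be absent (None).
- stick_2_mid (a point): Centre of a grey abrasive dressing stick, a bar 25 x 100 x 25 mm, 0.16 kg; its y axis runs along the 100 mm length. Any way up or round is right. It starts flat on the bench to the right of the case (x 0.50 to 0.66, y -0.20 to -0.46 m, otherwise bare). May be absent (None).
- stick_3_mid (a point): Centre of a grey abrasive dressing stick, a bar 25 x 100 x 25 mm, 0.16 kg; its y axis runs along the 100 mm length. Any way up or round is right. It starts flat on the bench to the right of the case (x 0.50 to 0.66, y -0.20 to -0.46 m, otherwise bare). May be absent (None).
- lid: Loose grey lid, 0.35 kg, lying on the case at the start. Origin: centre of its ribs' underside, z up; 120 mm along x, 204 mm along y, plate 6 mm thick, its underside 8 mm above the origin. Ribs fit inside the case walls with 3 mm play. In place its origin is 46 mm above the case's underside, either way round. Bare bench for it: x 0.45 to 0.70, y 0.17 to 0.31 m (long side along world x).
- lid_grip (a point): Centre of the lid's black bar handle: 14 mm wide (lid's x), 96 mm long (lid's y), 12 mm high, 47 mm above the lid's origin; 27 mm free under it between its two end posts.
- flap_1 (a joint): Angle of the orange clip flap on the case's front (-x) wall, +y end: 0 = flat on the lid, 1.57 = plate upright; starts at 1.75 to 2.0, leaning out (stop 2.05). Hinge along the case's y at x = -66, y = +55 mm, 52 mm above its underside. 36 mm wide; folded, its plate lies 8.6 to 13.6 mm above the hinge. It stays wherever left (1 to 2 N at the tip move it): push it inward from outside, then down.
- flap_1_tip (a point): Middle of the free edge of flap 1, on its outer (when folded, upper) face: 34 mm inward and 13.6 mm above the hinge when folded.
- flap_2 (a joint): Angle of the orange clip flap on the case's front (-x) wall, -y end: 0 = flat on the lid, 1.57 = plate upright; starts at 1.75 to 2.0, leaning out (stop 2.05). Hinge along the case's y at x = -66, y = -55 mm, 52 mm above its underside. 36 mm wide; folded, its plate lies 8.6 to 13.6 mm above the hinge. It stays wherever left (1 to 2 N at the tip move it): push it inward from outside, then down.
- flap_2_tip (a point): Middle of the free edge of flap 2, on its outer (when folded, upper) face: 34 mm inward and 13.6 mm above the hinge when folded.
- flap_3 (a joint): Angle of the orange clip flap on the case's back (+x) wall, +y end: 0 = flat on the lid, 1.57 = plate upright; starts at 1.75 to 2.0, leaning out (stop 2.05). Hinge along the case's y at x = +66, y = +55 mm, 52 mm above its underside. 36 mm wide; folded, its plate lies 8.6 to 13.6 mm above the hinge. It stays wherever left (1 to 2 N at the tip move it): push it inward from outside, then down.
- flap_3_tip (a point): Middle of the free edge of flap 3, on its outer (when folded, upper) face: 34 mm inward and 13.6 mm above the hinge when folded.
- flap_4 (a joint): Angle of the orange clip flap on the case's back (+x) wall, -y end: 0 = flat on the lid, 1.57 = plate upright; starts at 1.75 to 2.0, leaning out (stop 2.05). Hinge along the case's y at x = +66, y = -55 mm, 52 mm above its underside. 36 mm wide; folded, its plate lies 8.6 to 13.6 mm above the hinge. It stays wherever left (1 to 2 N at the tip move it): push it inward from outside, then down.
- flap_4_tip (a point): Middle of the free edge of flap 4, on its outer (when folded, upper) face: 34 mm inward and 13.6 mm above the hinge when folded.
- glass_piece: Teal octagonal glass block, 55 mm across, 42 mm high, standing at the back of the bench; not to be moved. Origin at the centre of its underside.

How it is judged (in metres and radians):
On the way, in this order (a step that is already met when the one before it is completed fails the run):
1. the lid lies flat on the bench, off the case (height (world z) of lid below 0.006 m and angle between lid's own z axis and vertical below 0.05 rad), for 0.2 s.
2. every stick is snapped home in a clip (((horizontal distance between stick_1_mid and clip_1 below 0.01 m and z of stick_1_mid in the frame of clip_1 below 0.004 m and angle between the y axis of stick_1_mid and the x axis of case, either way round below 0.12 rad) or (horizontal distance between stick_1_mid and clip_2 below 0.01 m and z of stick_1_mid in the frame of clip_2 below 0.004 m and angle between the y axis of stick_1_mid and the x axis of case, either way round below 0.12 rad) or (horizontal distance between stick_1_mid and clip_3 below 0.01 m and z of stick_1_mid in the frame of clip_3 below 0.004 m and angle between the y axis of stick_1_mid and the x axis of case, either way round below 0.12 rad)) and ((horizontal distance between stick_2_mid and clip_1 below 0.01 m and z of stick_2_mid in the frame of clip_1 below 0.004 m and angle between the y axis of stick_2_mid and the x axis of case, either way round below 0.12 rad) or (horizontal distance between stick_2_mid and clip_2 below 0.01 m and z of stick_2_mid in the frame of clip_2 below 0.004 m and angle between the y axis of stick_2_mid and the x axis of case, either way round below 0.12 rad) or (horizontal distance between stick_2_mid and clip_3 below 0.01 m and z of stick_2_mid in the frame of clip_3 below 0.004 m and angle between the y axis of stick_2_mid and the x axis of case, either way round below 0.12 rad)) and ((horizontal distance between stick_3_mid and clip_1 below 0.01 m and z of stick_3_mid in the frame of clip_1 below 0.004 m and angle between the y axis of stick_3_mid and the x axis of case, either way round below 0.12 rad) or (horizontal distance between stick_3_mid and clip_2 below 0.01 m and z of stick_3_mid in the frame of clip_2 below 0.004 m and angle between the y axis of stick_3_mid and the x axis of case, either way round below 0.12 rad) or (horizontal distance between stick_3_mid and clip_3 below 0.01 m and z of stick_3_mid in the frame of clip_3 below 0.004 m and angle between the y axis of stick_3_mid and the x axis of case, either way round below 0.12 rad))), for 0.2 s.
3. the lid sits back on the case's rim (horizontal distance between lid and case below 0.007 m and z of lid in the frame of case below 0.0485 m and angle between the y axis of lid and the y axis of case, either way round below 0.06 rad and angle between lid's own z axis and vertical below 0.03 rad), for 0.2 s.
At the end, for the whole second after the job is handed in: Every stick lies home in a clip of its own (centre within 10 mm, not more than 4 mm above its seat, along the clip within 0.12 rad), the lid lies flat on the rim (within 7 mm and 0.06 rad of the case, not more than 2.5 mm high) and all four flaps are folded to less than 0.10 rad (all of step 2 and all of step 3 and value of joint each of flap_1, flap_2, flap_3, flap_4 below 0.1 rad); the robot touches nothing.
It fails at once if the glass piece is moved by more than 30 mm (distance of glass_piece from where it was at the start of the episode above 0.03 m).
Of stick_1, stick_2, stick_3 only 2 to 3 are there at a start; the rules pass over those that are not, and their reading is None.
At some moment in a run one of stick_1, stick_2, stick_3 may be knocked a few centimetres aside while the robot is not near it.
Once in a run the grip may slacken for a moment while it holds something.
It also fails if it takes over 210 s, if anything falls off the work surface, if the arm or the gripper's body presses on something with over 40 N, if the wrist force passes 120 N, or if a joint passes its speed limit or range.

### The arm

A 6-joint arm with a two-finger parallel gripper is mounted at the origin on a cart in front of the work surface, level with it; the furniture and walls round the work are solid. World frame = base frame: x ahead of the robot, y to its left, z up, the work surface at z = 0. Lengths are in m, angles in degrees, forces in N, time in s.
With the tool pointing down it reaches from about 0.25 to 0.725 m from the base axis. Payload 9.7 kg.
Tool frame: the origin (TCP) lies midway between the tips of the shut fingers; the grasp point (between the pads) lies bot.hold_point_z behind it (bot.hold_point_z is the distance from the TCP to the grasp point, in m); z points along the fingers, y is the line along which they close (so a half turn about z gives the same grasp; the last joint's range is limited). The gripper opens to 85 mm and grips with 20 to 120 N. Pads are 22 mm wide; open, the fingers measure 114 mm over their backs; the gripper's body (76 mm by 85 mm) begins 54 mm behind the grasp point. The pads swing forward as they close: fully open they stand 13 mm farther back than shut.
Start: joints at [-69.442, 4.979, 10.078, 95.1, 0, 90], TCP at [0.193, -0.515, 0.231] pointing down, gripper open.
Joint ranges: [-179.16, 179.16], [-48.56, 103.87], [-65.8, 70.77], [-126.05, 130.52], [-82.76, 87.17], [-180, 180]. Speed limits (degrees/s): [127.2, 127.2, 147.25, 180, 180, 180].

### API

Orientations are given as [roll, pitch, yaw] about the fixed x, y, z axes, in that order (R = Rz(yaw) Ry(pitch) Rx(roll)).
In Python, from workcell import bot, camera, camera_model, ticket gives the robot as it stands.
- The arm moves only by the tool send_rows, never from a script. Its argument "targets" is text: rows parted by semicolons, each of 5 numbers parted by spaces: the shift along the tool's x, y, z in mm, then the turn about the tool's z in degrees, then the closure in counts, from 0 (fully open) to 255 (shut). A call has 1 to 20 rows; each row is the pose to reach, as a shift and turn from the pose commanded when the call began, along the tool's axes at that moment; what a row does not reach only later rows make up. A row lasts 1/8 s, in which the tool goes at most 62.5 mm and 10.7 degrees, less where a joint would pass 70% of its speed; a pose out of reach is approached as far as the arm can. A call with a gripper value outside its range is refused whole. The fingers move at their own pace and stop on an object; "newtons" is the grip in N (left out, the last holds). Time passes only in rows, so rows that repeat a pose let the fingers close. It gives the time, the measured TCP pose, the force, the opening and the grip force at its end, in the units of the state.
- bot.get_obs(): the state, without advancing time (a new reading comes with each control period).
- camera(name): name is "side" or "top"; returns the picture (480x640x3 uint8, blue, green, red); there is no depth.
- camera_model(name): a dict with "K" (3x3 intrinsics, pixels), "pose" (4x4, takes a point from camera to world coordinates). Camera axes: x right, y down, z forward; pixel columns grow to the right and rows downward; lengths in m; the calibration is good to about 2 mm. A picture is of the moment at which its call begins. camera_model takes no time and is no camera call.
- ticket.job_done(): hands the job in; it is judged then, once.
The state is a dict: "time": time; "q": joint angles; "qd": joint speeds; "joint_efforts": joint torques, N m; "ee_pos": TCP position; "tcp_rot": TCP orientation; "wrist_force": force on the tool from outside, world axes, zero at the start; "torque": the same for the moment, N m; "opening": finger opening in m; "grasp_force": force on a finger pad.
Only numpy, scipy, OpenCV 4.12 (cv2) and the standard library are available. Lean on these libraries where they do the work, as an engineer would, in place of code of your own. Each camera call takes 0.05 s, during which the arm holds its last target. There are 200 camera calls.

## Working session

There is one attempt and no reset: what is moved stays moved. The work goes in short steps, Python scripts to look and compute and a tool call to move; the robot and the scene stay as the last step left them, time stands still between calls to the robot, and variables do not carry over. Pictures are saved under pics/ and viewed, at most 16 in all, crops included, and the job is handed in when it is done.

Besides the shell and the picture viewer there is one more tool, called after "Request:" by a JSON object that holds its "fn" and its "kwargs". send_rows: Moves the arm, as the interface text tells. Its arguments: {"type":"object","properties":{"targets":{"type":"string"},"newtons":{"type":"number"}},"required":["targets"]}

```bash
mkdir -p pics; ls
python3 - <<'E'
from workcell import bot,camera,camera_model
import cv2,numpy as np
for n in("top","side"):
    im=camera(n);cv2.imwrite(f"pics/{n}0.png",im);m=camera_model(n);print(n,np.round(m["K"],1).tolist(),np.round(m["pose"],4).tolist())
o=bot.get_obs();print(o,bot.hold_point_z)
E
```

```text
pics
top [[588.5, 0.0, 328.5], [0.0, 588.5, 232.7], [0.0, 0.0, 1.0]] [[-0.0222, -0.9943, 0.104, 0.5368], [-0.9993, 0.0253, 0.028, -0.1795], [-0.0305, -0.1033, -0.9942, 1.0371], [0.0, 0.0, 0.0, 1.0]]
side [[580.3, 0.0, 315.0], [0.0, 580.3, 236.2], [0.0, 0.0, 1.0]] [[0.9696, -0.1451, 0.1973, 0.3838], [-0.2448, -0.5593, 0.792, -1.1224], [-0.0046, -0.8161, -0.5778, 0.7828], [0.0, 0.0, 0.0, 1.0]]
{'time': 0.1, 'q': array([-6.94423545e+01,  5.00673814e+00,  1.00381778e+01,  9.50989107e+01,
       -1.45487569e-03,  9.00000906e+01]), 'qd': array([ 0.00132573, -0.0144026 ,  0.14339695,  0.07571735,  0.08606838,
        0.0032407 ]), 'joint_efforts': array([-1.46670089e-03, -5.21561837e+01,  4.65652442e+01,  1.59676076e-02,
       -7.00804799e-05, -9.50655703e-06]), 'ee_pos': array([ 0.1930527 , -0.51478407,  0.23065827]), 'tcp_rot': array([-1.79932529e+02,  1.45498132e-03,  2.05575567e+01]), 'wrist_force': array([-0.43861696,  0.18012397, -0.40332143]), 'torque': array([ 0.02021132, -0.04144588,  0.00980045]), 'grasp_force': 0.0, 'opening': 0.08534858581019146} 0.0187
```

View pics/top0.png

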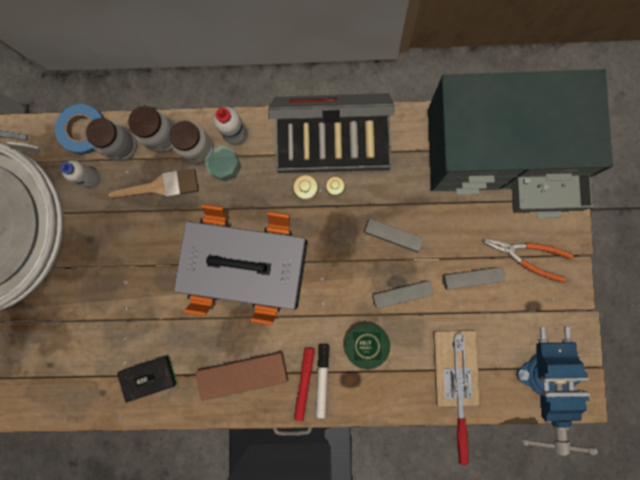

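View pics/side0.png

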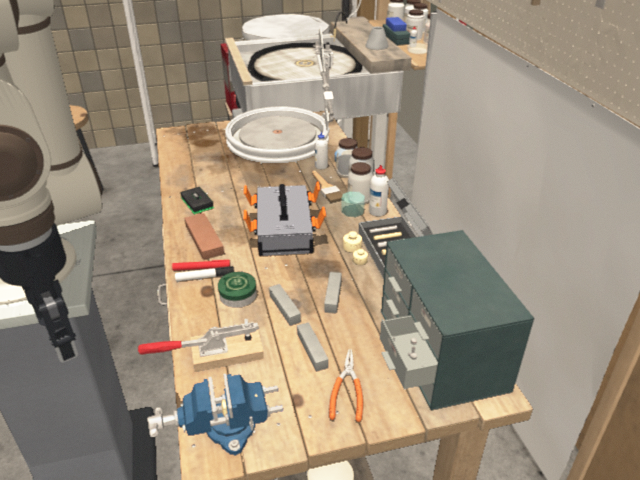

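The top view shows the lidded case (about 177–305, 207–320) with its handle at (240,265). The grey sticks are at (394,235), (402,293) and (474,278), and the glass is at (222,163). The side view agrees: three sticks.

```bash
cat > h.py <<'E'
from workcell import bot,camera,camera_model,ticket
import cv2,numpy as np
from scipy.spatial.transform import Rotation as Rn
def ray(n,uv,z):
    m=camera_model(n);P=m["pose"];d=P[:3,:3]@np.linalg.inv(m["K"])@[uv[0],uv[1],1];c=P[:3,3]
    return c+d*(z-c[2])/d[2]
def proj(n,p):
    m=camera_model(n);P=m["pose"];q=m["K"]@P[:3,:3].T@(np.array(p)-P[:3,3]);return q[:2]/q[2]
def rects(n,mask,z,amin=150,amax=20000,roi=None):
    """blobs -> area, centre on plane z, long side, short side (mm), yaw of long side (deg)"""
    if roi is not None:
        r=np.zeros_like(mask);x0,y0,x1,y1=roi;r[y0:y1,x0:x1]=mask[y0:y1,x0:x1];mask=r
    out=[]
    for c in cv2.findContours(mask,cv2.RETR_EXTERNAL,cv2.CHAIN_APPROX_NONE)[0]:
        a=cv2.contourArea(c)
        if not amin<a<amax: continue
        W=np.array([ray(n,p[0],z)[:2] for p in c],np.float32)*1000
        M=cv2.moments(c);ce=ray(n,(M["m10"]/M["m00"],M["m01"]/M["m00"]),z)
        b=cv2.boxPoints(cv2.minAreaRect(W));e=[b[1]-b[0],b[2]-b[1]];e.sort(key=np.linalg.norm)
        yaw=(np.degrees(np.arctan2(e[1][1],e[1][0]))+90)%180-90
        out.append((int(a),ce[:2].round(4).tolist(),round(float(np.linalg.norm(e[1])),1),round(float(np.linalg.norm(e[0])),1),round(float(yaw),1)))
    return out
def sticks(im,roi=(345,180,520,330)):
    hsv=cv2.cvtColor(im,cv2.COLOR_BGR2HSV);m=((hsv[...,1]<50)&(hsv[...,2]>70)).astype(np.uint8)*255
    m=cv2.morphologyEx(m,cv2.MORPH_OPEN,np.ones((3,3)))
    return rects("top",m,.0125,400,3000,roi)
def go(x,y,z,yaw=None):
    """shift in tool axes (mm) and turn to reach TCP world pose (m,deg) from measured pose"""
    o=bot.get_obs();R=Rn.from_euler("xyz",o["tcp_rot"],degrees=True).as_matrix();
    d=R.T@(np.array([x,y,z])-o["ee_pos"])*1000
    t=0 if yaw is None else -((yaw-o["tcp_rot"][2]+90)%180-90)
    print("go",np.round(d,1),"turn",round(float(t),1),"q6",o["q"][5].round(1),"wf",o["wrist_force"].round(1),"t",o["time"])
E
python3 - <<'E'
from h import *
im=camera("top");hsv=cv2.cvtColor(im,cv2.COLOR_BGR2HSV)
print("sticks",sticks(im))
blk=(hsv[...,2]<50).astype(np.uint8)*255
print("handle",rects("top",blk,.096,100,3000,(195,245,285,285)))
g=((hsv[...,1]<50)&(hsv[...,2]>50)).astype(np.uint8)*255
b2=cv2.morphologyEx(g|blk,cv2.MORPH_OPEN,np.ones((3,3)))
print("lid",rects("top",b2,.058,3000,30000,(165,190,320,330)))
org=((hsv[...,0]<16)&(hsv[...,1]>200)&(hsv[...,2]>120)).astype(np.uint8)*255
print("flaps",rects("top",org,.075,80,3000,(165,190,320,330)))
print("glass",ray("top",(222,163),.02),"brush",ray("top",(155,185),.01),ray("top",(110,193),.01))
go(.5,.0,.25,0)
E
```

```text
sticks [(760, [0.5341, -0.2752], 100.6, 24.5, -77.3), (737, [0.5596, -0.4003], 100.1, 23.8, -83.2), (759, [0.6369, -0.2641], 100.4, 25.4, 67.9)]
handle [(451, [0.5886, -0.006], 101.7, 16.2, 80.3)]
lid [(8724, [0.5887, -0.0037], 208.5, 122.1, 80.5)]
flaps [(125, [0.513, -0.0467], 33.8, 12.1, 80.8), (126, [0.5308, 0.0587], 35.6, 12.1, 80.7), (128, [0.6482, -0.0686], 34.7, 13.8, 81.4), (130, [0.6649, 0.0362], 35.8, 12.7, 80.4)]
glass [0.77195664 0.03488399 0.02      ] brush [0.73774892 0.15752844 0.01      ] [0.7255026  0.23863495 0.01      ]
go [ 468.2 -374.3  -18.9] turn 20.6 q6 90.0 wf [0.1 0.2 0.1] t 0.15
```

```bash
python3 -c "
from h import *
go(.5887,-.005,.2,80.6)"
```

```text
go [ 549.5 -338.4   31.1] turn -60.0 q6 90.0 wf [0.1 0.2 0.1] t 0.15
```

Request:
{"fn": "send_rows", "kwargs": {"targets": "50 -31 0 -5 60;100 -62 0 -10 105;150 -92 0 -16 105;200 -123 0 -22 105;250 -154 0 -28 105;300 -185 0 -34 105;350 -216 0 -40 105;400 -246 0 -46 105;450 -277 0 -52 105;500 -308 10 -58 105;549.5 -338.4 31 -60 105;549.5 -338.4 31 -60 105;549.5 -338.4 31 -60 105;549.5 -338.4 31 -60 105;549.5 -338.4 31 -60 105", "newtons": 60}}

```text
time: 2.02
ee_pos: [0.5886, -0.0062, 0.2012]
tcp_rot: [179.9, -0.0, 80.5]
wrist_force: [-0.1, -0.4, 0.0]
opening: 0.0502
grasp_force: 0.0
```

```bash
python3 -c "
from h import *
print(bot.get_obs()['opening'])
go(.5887,-.005,.0743,80.6)"
```

```text
0.050196291166656484
go [  1.2  -0.3 126.9] turn -0.1 q6 98.9 wf [-0.1 -0.4  0. ] t 2.025
```

Request:
{"fn": "send_rows", "kwargs": {"targets": "1 0 50 0 105;1 0 95 0 105;1 0 120 0 105;1 0 127 0 105;1 0 127 0 255;1 0 127 0 255;1 0 127 0 255;1 0 127 0 255;1 0 127 0 255;1 0 127 0 255;1 0 122 0 255;1 0 110 0 255;1 0 95 0 255;1 0 75 0 255;1 0 50 0 255;1 0 30 0 255;1 0 30 0 255", "newtons": 80}}

```text
time: 4.15
ee_pos: [0.5899, -0.0042, 0.1727]
tcp_rot: [179.8, -0.0, 80.6]
wrist_force: [-0.0, 0.2, -4.0]
opening: 0.0128
grasp_force: 78.3
```

```bash
python3 -c "
from h import *
print(bot.get_obs()['opening'],bot.get_obs()['tcp_rot'])
go(.575,.24,.17,0)"
```

```text
0.012755585235576577 [ 1.79790949e+02 -3.36791787e-02  8.05590463e+01]
go [238.4 -54.8   2.7] turn 80.6 q6 99.0 wf [-0.   0.2 -4. ] t 4.15
```

Request:
{"fn": "send_rows", "kwargs": {"targets": "10 -2 0 -4 255;24 -5 0 -10 255;40 -9 0 -17 255;58 -13 0 -24 255;76 -17 0 -31 255;94 -22 0 -38 255;112 -26 0 -45 255;130 -30 0 -52 255;148 -34 0 -59 255;166 -38 0 -66 255;184 -42 0 -73 255;202 -46 0 -80 255;218 -50 0 -87 255;230 -53 0 -94 255;238 -55 0 -99 255;238 -55 0 -99.4 255;238 -55 0 -99.4 255;238 -55 0 -99.4 255"}}

```text
time: 6.4
ee_pos: [0.5738, 0.2392, 0.1702]
tcp_rot: [-180.0, -0.0, 179.9]
wrist_force: [0.5, -0.1, -4.1]
opening: 0.0125
grasp_force: 78.2
```

```bash
python3 -c "
from h import *
print(bot.get_obs()['opening'],bot.get_obs()['tcp_rot'])
go(.575,.24,.0283,0)
cv2.imwrite('pics/t1.png',camera('top')[120:360,60:520])"
```

```text
0.01251693641754832 [-1.79993947e+02 -1.08002683e-02  1.79868874e+02]
go [ -1.2   0.8 141.9] turn -0.1 q6 22.8 wf [ 0.5 -0.1 -4.1] t 6.4
```

View pics/t1.png

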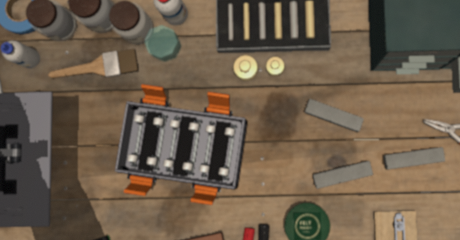

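The case is open: three clips with white rollers inside (crop about 120–245, 103–188), the three sticks unmoved, and the lid held over the left side.

Request:
{"fn": "send_rows", "kwargs": {"targets": "-1 1 40 0 255;-1 1 80 0 255;-1 1 110 0 255;-1 1 125 0 255;-1 1 132 0 255;-1 1 137 0 255;-1 1 140 0 255;-1 1 142 0 255;-1 1 142 0 255"}}

```text
time: 7.58
ee_pos: [0.5752, 0.2408, 0.0292]
tcp_rot: [180.0, 0.1, 180.0]
wrist_force: [-1.2, -0.9, 1.3]
opening: 0.0125
grasp_force: 78.8
```

Request:
{"fn": "send_rows", "kwargs": {"targets": "0 0 0 0 140;0 0 0 0 105;0 0 0 0 105;0 0 0 0 105;0 0 -40 0 105;0 0 -100 0 105;0 0 -160 0 105;0 0 -170 0 105;0 0 -170 0 105"}}

```text
time: 8.7
ee_pos: [0.5751, 0.2408, 0.1987]
tcp_rot: [180.0, 0.1, 180.0]
wrist_force: [-0.3, 0.7, -1.5]
opening: 0.0499
grasp_force: 0.0
```

Run:
```python
from h import *
im=camera("top");hsv=cv2.cvtColor(im,cv2.COLOR_BGR2HSV)
cv2.imwrite('pics/t2.png',cv2.resize(im[195:320,165:320],None,fx=4,fy=4,interpolation=cv2.INTER_CUBIC))
print("sticks",sticks(im))
org=((hsv[...,0]<16)&(hsv[...,1]>200)&(hsv[...,2]>120)).astype(np.uint8)*255
print("flaps",rects("top",org,.075,80,3000,(165,190,320,330)))
w=((hsv[...,1]<40)&(hsv[...,2]>190)).astype(np.uint8)*255
r=rects("top",w,.045,8,300,(170,200,315,315));print("roll",r)
go(.5341,-.2752,.18,-77.3)
```

```text
sticks [(763, [0.5341, -0.2753], 100.6, 24.5, -77.3), (737, [0.5596, -0.4003], 100.3, 23.8, -83.2), (762, [0.6369, -0.2642], 100.4, 25.4, 67.9)]
flaps [(133, [0.5133, -0.0465], 34.0, 13.0, 81.3), (137, [0.531, 0.0587], 34.2, 13.1, 80.7), (135, [0.6654, 0.0363], 35.5, 13.2, 80.0), (274, [0.6562, -0.0687], 34.7, 30.9, 85.5)]
roll [(16, [0.5435, -0.0731], 8.0, 7.9, 70.5), (18, [0.5491, -0.0402], 8.5, 8.4, 88.7), (16, [0.5536, -0.0117], 8.5, 6.7, 88.7), (15, [0.5594, 0.0213], 8.5, 6.7, 88.7), (15, [0.5636, 0.0491], 6.9, 6.7, 88.7), (16, [0.5694, 0.0829], 8.5, 6.8, 88.7), (15, [0.611, -0.0845], 8.5, 6.8, 88.6), (17, [0.6163, -0.0514], 8.4, 7.3, -46.0), (15, [0.621, -0.0229], 6.9, 6.8, 88.6), (15, [0.6268, 0.0099], 8.6, 6.8, 88.6), (15, [0.6311, 0.0382], 8.5, 6.8, 88.6), (14, [0.637, 0.0713], 7.0, 6.9, 88.6)]
go [  40.1 -515.8   17.4] turn 77.3 q6 22.8 wf [ 0.3  0.1 -0.8] t 8.75
```

View pics/t2.png

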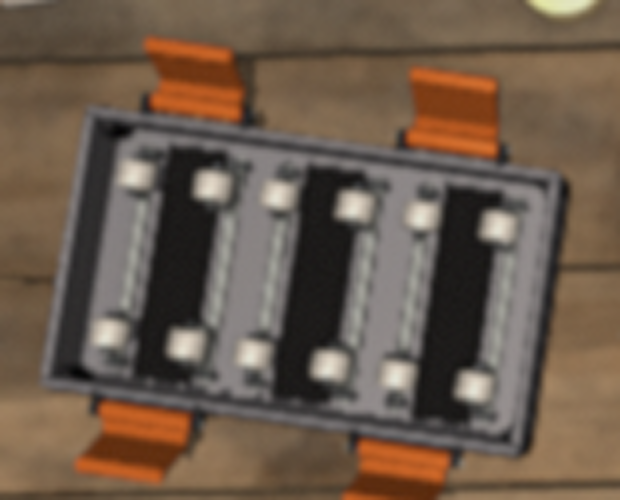

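The close-up shows twelve white rollers in six pairs around three dark clip floors, so they give the clip centres directly. I'll cross-check them with the side camera.

Run:
```python
from h import *
pred=np.array([[.5435,-.0731],[.5491,-.0402],[.5536,-.0117],[.5594,.0213],[.5636,.0491],[.5694,.0829],[.611,-.0845],[.6163,-.0514],[.621,-.0229],[.6268,.0099],[.6311,.0382],[.637,.0713]])
im=camera("side");hsv=cv2.cvtColor(im,cv2.COLOR_BGR2HSV)
w=((hsv[...,1]<45)&(hsv[...,2]>180)).astype(np.uint8)*255
r=rects("side",w,.045,6,300,(240,170,330,270))
T=camera_model("top");S=camera_model("side")
def P(m):return m["K"]@np.linalg.inv(m["pose"])[:3]
for p in pred:
    b=min(r,key=lambda q:np.hypot(*(np.array(q[1])-p)),default=None)
    a=proj("top",[*p,.045]);c=proj("side",[*b[1],.045])
    X=cv2.triangulatePoints(P(T),P(S),a.reshape(2,1),c.reshape(2,1)).ravel();print(p,b[:2],(X[:3]/X[3]).round(4))
cv2.imwrite('pics/s2.png',cv2.resize(im[170:270,230:340],None,fx=5,fy=5,interpolation=cv2.INTER_CUBIC))
```

```text
[ 0.5435 -0.0731] (21, [0.5402, -0.0746]) [ 0.542  -0.0727  0.0435]
[ 0.5491 -0.0402] (54, [0.5476, -0.0286]) [ 0.5474 -0.0411  0.0533]
[ 0.5536 -0.0117] (54, [0.5476, -0.0286]) [ 0.5522 -0.0092  0.0317]
[0.5594 0.0213] (54, [0.5583, 0.033]) [0.5578 0.0198 0.0533]
[0.5636 0.0491] (54, [0.5583, 0.033]) [0.5626 0.0521 0.0326]
[0.5694 0.0829] (19, [0.5658, 0.0805]) [0.5679 0.0837 0.0429]
[ 0.611  -0.0845] (24, [0.6078, -0.0849]) [ 0.6095 -0.0842  0.0444]
[ 0.6163 -0.0514] (54, [0.6151, -0.0388]) [ 0.6139 -0.0523  0.0541]
[ 0.621  -0.0229] (54, [0.6151, -0.0388]) [ 0.6206 -0.0207  0.0326]
[0.6268 0.0099] (51, [0.6252, 0.0219]) [0.6243 0.0086 0.0535]
[0.6311 0.0382] (51, [0.6252, 0.0219]) [0.6308 0.0412 0.0325]
[0.637  0.0713] (20, [0.6327, 0.0685]) [0.6354 0.0722 0.0426]
```

View pics/s2.png

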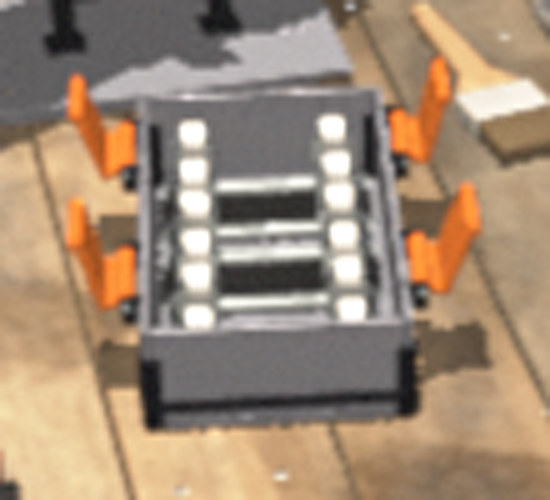

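Side and top views agree within about 3 mm. I'll take the averaged case centre as about (0.589, −0.002) with yaw −9.4°. Next, the first stick.

Request:
{"fn": "send_rows", "kwargs": {"targets": "4 -50 0 8 75;8 -103 0 16 75;12 -155 0 24 75;16 -206 0 32 75;20 -258 0 40 75;24 -310 0 48 75;28 -361 0 56 75;32 -413 0 64 75;36 -464 5 72 75;40 -516 17 77.3 75;40 -516 17 77.3 75;40 -516 17 77.3 75;40 -516 17 77.3 75", "newtons": 100}}

```text
time: 10.42
ee_pos: [0.5345, -0.2742, 0.1811]
tcp_rot: [-180.0, -0.0, 102.8]
wrist_force: [0.4, 1.0, 0.1]
opening: 0.0605
grasp_force: 0.0
```

```bash
python3 -c "
from h import *
print(sticks(camera('top')))
o=bot.get_obs();print(o['opening'],o['tcp_rot'])
go(.5341,-.2752,.002,-77.3)"
```

```text
[(470, [0.642, -0.2581], 81.4, 22.6, 67.3)]
0.060076020565664905 [ 1.79991170e+02 -1.08748862e-03  1.02765324e+02]
go [ -0.8  -0.8 179.4] turn 0.1 q6 50.1 wf [0.7 0.5 0.3] t 10.475
```

Request:
{"fn": "send_rows", "kwargs": {"targets": "-1 -1 60 0 75;-1 -1 115 0 75;-1 -1 155 0 75;-1 -1 172 0 75;-1 -1 178 0 75;-1 -1 178 0 75;-1 -1 178 0 255;-1 -1 178 0 255;-1 -1 178 0 255;-1 -1 178 0 255;-1 -1 178 0 255;-1 -1 178 0 255;-1 -1 170 0 255;-1 -1 140 0 255;-1 -1 90 0 255;-1 -1 30 0 255;-1 -1 30 0 255"}}

```text
time: 12.6
ee_pos: [0.5355, -0.2776, 0.1572]
tcp_rot: [179.6, 0.3, 102.7]
wrist_force: [0.0, -0.4, -1.9]
opening: 0.023
grasp_force: 98.4
```

```bash
python3 -c "
from h import *
o=bot.get_obs();print(o['opening'],o['tcp_rot'])
C=np.array([.589,-.002]);v=np.array([np.cos(np.radians(80.6)),np.sin(np.radians(80.6))])
for k in(-1,0,1): p=C+.062*k*v;print(k,p);go(*p,.12,170.6)"
```

```text
0.022958176731664903 [179.6239895    0.31678591 102.65176044]
-1 [ 0.57887379 -0.06316747]
go [199.9  89.   36.7] turn -67.9 q6 49.9 wf [ 0.  -0.4 -1.9] t 12.6
0 [ 0.589 -0.002]
go [257.4 112.3  36.6] turn -67.9 q6 49.9 wf [ 0.  -0.4 -1.9] t 12.6
1 [0.59912621 0.05916747]
go [314.8 135.6  36.4] turn -67.9 q6 49.9 wf [ 0.  -0.4 -1.9] t 12.6
```

Request:
{"fn": "send_rows", "kwargs": {"targets": "15 6 0 -4 255;40 17 0 -9 255;66 28 0 -15 255;92 40 0 -21 255;118 51 0 -27 255;144 62 0 -33 255;170 73 0 -39 255;196 84 0 -45 255;222 96 0 -51 255;248 107 5 -57 255;274 118 15 -62 255;300 129 30 -67 255;315 135.6 42 -67.9 255;315 135.6 42 -67.9 255;315 135.6 42 -67.9 255;315 135.6 42 -67.9 255"}}

```text
time: 14.6
ee_pos: [0.5971, 0.0597, 0.11]
tcp_rot: [180.0, 0.1, 170.5]
wrist_force: [0.0, -0.4, -1.3]
opening: 0.0227
grasp_force: 98.3
```

```bash
python3 -c "
from h import *
o=bot.get_obs();print(o['opening'],o['tcp_rot'],o['ee_pos'])
go(.5991,.0592,.055,170.6)
im=camera('side');cv2.imwrite('pics/s3.png',cv2.resize(im[130:270,210:360],None,fx=4,fy=4,interpolation=cv2.INTER_CUBIC))"
```

```text
0.022722151738093548 [1.79993782e+02 5.08576675e-02 1.70464728e+02] [0.59712374 0.05968417 0.10995386]
go [-2.  -0.2 55. ] turn -0.1 q6 15.2 wf [ 0.  -0.4 -1.3] t 14.6
```

View pics/s3.png

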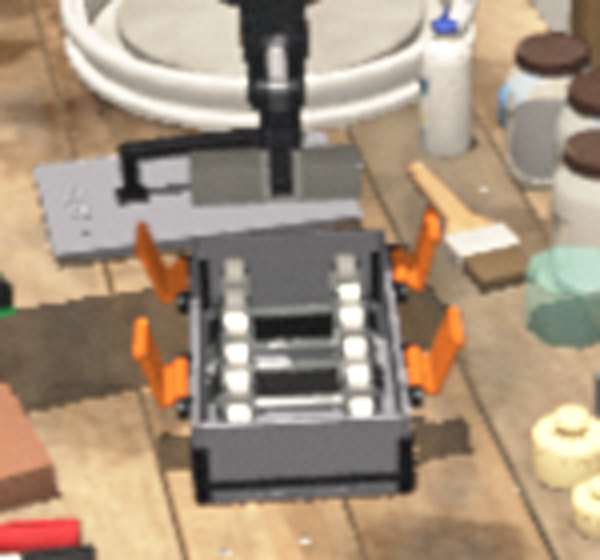

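The held stick is level over clip 3 with the fingers at its middle. Lowering onto the rollers.

Request:
{"fn": "send_rows", "kwargs": {"targets": "-2 0 25 0 255;-2 0 45 0 255;-2 0 54 0 255;-2 0 58 0 255;-2 0 61 0 255;-2 0 64 0 255;-2 0 67 0 255;-2 0 67 0 255", "newtons": 120}}

```text
time: 15.65
ee_pos: [0.5998, 0.0602, 0.0435]
tcp_rot: [180.0, 0.1, 170.5]
wrist_force: [3.1, 0.8, 1.0]
opening: 0.0219
grasp_force: 122.3
```

Request:
{"fn": "send_rows", "kwargs": {"targets": "0 0 3 0 255;0 0 6 0 255;0 0 9 0 255;0 0 12 0 255;0 0 12 0 255"}}

```text
time: 16.27
ee_pos: [0.5986, 0.0602, 0.0295]
tcp_rot: [-180.0, -0.0, 170.6]
wrist_force: [3.0, 0.5, -3.5]
opening: 0.0218
grasp_force: 121.9
```

Request:
{"fn": "send_rows", "kwargs": {"targets": "0 0 4 0 255;0 0 8 0 255;0 0 11 0 255;0 0 14 0 255;0 0 16 0 255;0 0 17 0 255;0 0 17 0 255"}}

```text
time: 17.15
ee_pos: [0.5985, 0.0605, 0.0148]
tcp_rot: [180.0, -0.0, 170.6]
wrist_force: [-7.9, 2.8, 12.6]
opening: 0.0225
grasp_force: 124.0
```

Request:
{"fn": "send_rows", "kwargs": {"targets": "0 0 3 0 255;0 0 3 0 255;0 0 0 0 150;0 0 0 0 150;0 0 0 0 150;0 0 0 0 150;0 0 -20 0 150;0 0 -60 0 150;0 0 -110 0 150;0 0 -150 0 150;0 0 -150 0 150"}}

```text
time: 18.52
ee_pos: [0.6005, 0.0603, 0.1687]
tcp_rot: [179.9, 0.4, 170.6]
wrist_force: [0.1, 0.6, 0.1]
opening: 0.035
grasp_force: 0.0
```

```bash
python3 -c "
from h import *
o=bot.get_obs();print(o['opening'],o['tcp_rot'],o['ee_pos'])
im=camera('side');cv2.imwrite('pics/s4.png',cv2.resize(im[130:270,210:360],None,fx=4,fy=4,interpolation=cv2.INTER_CUBIC))
print(sticks(camera('top')))"
```

```text
0.03498743689375122 [179.89119875   0.40729315 170.55703183] [0.60050899 0.06032872 0.16865518]
[(740, [0.5597, -0.4003], 100.6, 23.8, -83.2), (764, [0.637, -0.2642], 100.4, 25.4, 67.9)]
```

View pics/s4.png

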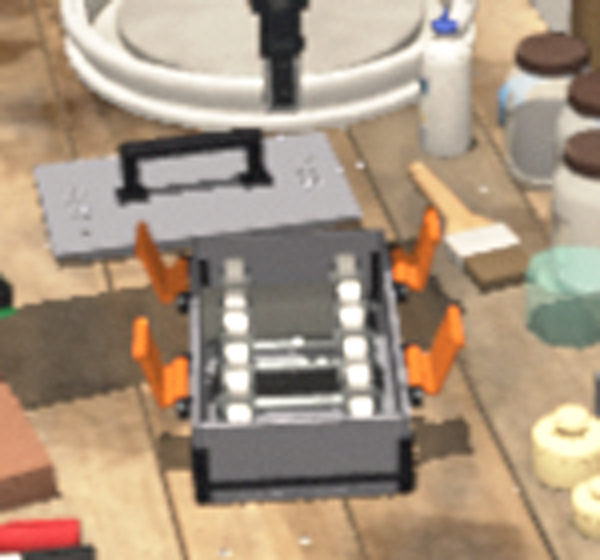

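The stick lies down inside clip 3 between its rollers, the lid lies flat on the bench, and the two other sticks are where they were. Next stick.

```bash
python3 -c "
from h import *
go(.637,-.2642,.17,67.9)"
```

```text
go [ -90.6 -313.8   -5.8] turn -77.3 q6 15.2 wf [ 1.   0.6 -0.1] t 18.625
```

Request:
{"fn": "send_rows", "kwargs": {"targets": "-7 -25 0 -5 75;-17 -58 0 -12 75;-26 -90 0 -20 75;-36 -123 0 -28 75;-45 -156 0 -36 75;-54 -188 0 -44 75;-64 -221 0 -52 75;-73 -254 0 -60 75;-82 -286 0 -68 75;-91 -314 0 -75 75;-91 -314 0 -77.3 75;-91 -314 0 -77.3 75;-91 -314 0 -77.3 75", "newtons": 100}}

```text
time: 20.25
ee_pos: [0.6369, -0.2641, 0.1626]
tcp_rot: [179.9, 0.0, -112.2]
wrist_force: [0.2, -0.5, 0.7]
opening: 0.0605
grasp_force: 0.0
```

```bash
python3 -c "
from h import *
print(sticks(camera('top')))
o=bot.get_obs();print(o['opening'],o['tcp_rot'])
go(.637,-.2642,.003,67.9)"
```

```text
[]
0.06046434540629508 [ 1.79959081e+02 -9.44524874e-04 -1.12157482e+02]
go [  0.2  -0.2 159.9] turn -0.1 q6 -90.4 wf [ 0.3  0.1 -0.5] t 20.3
```

Request:
{"fn": "send_rows", "kwargs": {"targets": "0 0 60 0 75;0 0 110 0 75;0 0 145 0 75;0 0 156 0 75;0 0 160 0 75;0 0 160 0 75;0 0 160 0 255;0 0 160 0 255;0 0 160 0 255;0 0 160 0 255;0 0 160 0 255;0 0 160 0 255;0 0 152 0 255;0 0 122 0 255;0 0 72 0 255;0 0 20 0 255;0 0 20 0 255;0 0 20 0 255"}}

```text
time: 22.55
ee_pos: [0.637, -0.2645, 0.1426]
tcp_rot: [180.0, -0.0, -112.1]
wrist_force: [0.5, 0.0, -2.5]
opening: 0.0227
grasp_force: 99.0
```

```bash
python3 -c "
from h import *
o=bot.get_obs();print(o['opening'],o['tcp_rot'],o['ee_pos'])
go(.589,-.002,.11,170.6)"
```

```text
0.022683196174317185 [ 1.79957940e+02 -7.50614434e-04 -1.12145788e+02] [ 0.63695297 -0.26445645  0.14263937]
go [-225.   143.3   32.7] turn 77.3 q6 -90.4 wf [ 0.5  0.  -2.5] t 22.55
```

Request:
{"fn": "send_rows", "kwargs": {"targets": "-12 8 0 4 255;-32 20 0 10 255;-52 33 0 17 255;-72 46 0 24 255;-92 59 0 31 255;-112 71 0 38 255;-132 84 0 45 255;-152 97 0 52 255;-172 110 0 59 255;-192 122 0 66 255;-210 134 10 72 255;-222 141 22 77 255;-225 143 33 77.3 255;-225 143 33 77.3 255;-225 143 33 77.3 255;-225 143 33 77.3 255"}}

```text
time: 24.55
ee_pos: [0.5898, -0.0027, 0.1107]
tcp_rot: [180.0, 0.0, 170.6]
wrist_force: [0.4, -0.5, -2.0]
opening: 0.0231
grasp_force: 98.9
```

```bash
python3 -c "
from h import *
o=bot.get_obs();print(o['opening'],o['tcp_rot'],o['ee_pos'])
go(.590,-.002,.045,170.6)
im=camera('side');cv2.imwrite('pics/s5.png',cv2.resize(im[130:270,210:360],None,fx=4,fy=4,interpolation=cv2.INTER_CUBIC))"
```

```text
0.023084484246750324 [1.79995966e+02 4.06786394e-02 1.70554322e+02] [ 0.58978956 -0.002686    0.11073816]
go [-0.   0.7 65.7] turn -0.0 q6 9.2 wf [ 0.4 -0.5 -2. ] t 24.55
```

View pics/s5.png

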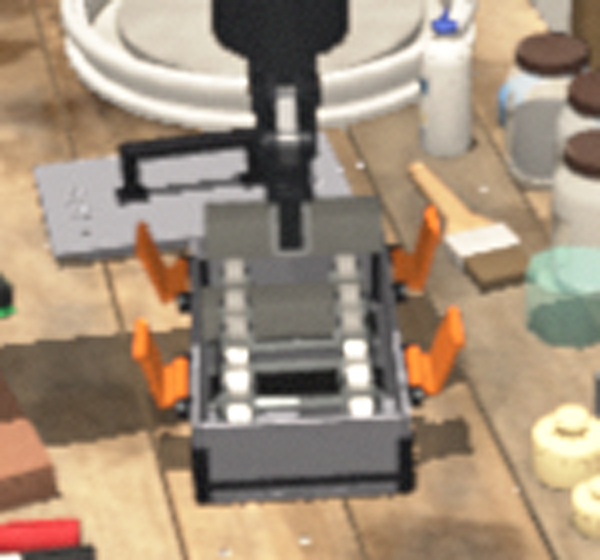

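The stick is held level over the middle clip with clip 3 filled. Pressing.

Request:
{"fn": "send_rows", "kwargs": {"targets": "0 1 25 0 255;0 1 48 0 255;0 1 56 0 255;0 1 60 0 255;0 1 64 0 255;0 1 68 0 255;0 1 72 0 255;0 1 76 0 255;0 1 80 0 255;0 1 84 0 255;0 1 88 0 255;0 1 91 0 255;0 1 94 0 255;0 1 97 0 255;0 1 99 0 255;0 1 99 0 255", "newtons": 120}}

```text
time: 26.6
ee_pos: [0.5893, -0.0009, 0.0147]
tcp_rot: [180.0, 0.0, 170.6]
wrist_force: [-15.7, 3.0, 28.0]
opening: 0.0225
grasp_force: 126.2
```

Request:
{"fn": "send_rows", "kwargs": {"targets": "0 0 3 0 255;0 0 3 0 255;0 0 3 0 255"}}

```text
time: 26.98
ee_pos: [0.5893, -0.0009, 0.0146]
tcp_rot: [179.9, 0.1, 170.6]
wrist_force: [-25.9, 2.8, 51.5]
opening: 0.0223
grasp_force: 129.2
```

Request:
{"fn": "send_rows", "kwargs": {"targets": "0 0 -4 0 255;0 0 -4 0 150;0 0 -4 0 150;0 0 -4 0 150;0 0 -4 0 150;0 0 -25 0 150;0 0 -65 0 150;0 0 -115 0 150;0 0 -155 0 150;0 0 -155 0 150"}}

```text
time: 28.22
ee_pos: [0.5912, -0.0013, 0.1669]
tcp_rot: [180.0, 0.3, 170.6]
wrist_force: [-0.5, 0.6, -1.9]
opening: 0.0352
grasp_force: 0.0
```

```bash
python3 -c "
from h import *
print(bot.get_obs()['ee_pos'])
s=sticks(camera('top'));print(s)
go(*s[0][1],.17,s[0][4])"
```

```text
[ 0.59118456 -0.00126852  0.16691863]
[(739, [0.5597, -0.4004], 100.4, 23.8, -83.2)]
go [ -35.2 -398.8   -5.5] turn 73.8 q6 9.3 wf [ 0.7  0.5 -1.5] t 28.275
```

Request:
{"fn": "send_rows", "kwargs": {"targets": "-3 -30 0 5 75;-7 -75 0 12 75;-11 -125 0 20 75;-16 -175 0 28 75;-20 -225 0 36 75;-24 -275 0 44 75;-29 -325 0 52 75;-33 -370 0 60 75;-35 -399 0 68 75;-35 -399 0 73.8 75;-35 -399 0 73.8 75;-35 -399 0 73.8 75", "newtons": 100}}

```text
time: 29.78
ee_pos: [0.5586, -0.4001, 0.1624]
tcp_rot: [-179.9, -0.1, 96.9]
wrist_force: [-0.5, -0.4, 0.3]
opening: 0.0601
grasp_force: 0.0
```

```bash
python3 -c "
from h import *
go(.5597,-.4004,.003,-83.2)"
```

```text
go [ -0.6   1.2 159.4] turn 0.1 q6 47.5 wf [-0.5 -0.4  0.3] t 29.775
```

Request:
{"fn": "send_rows", "kwargs": {"targets": "0 1 60 0 75;0 1 110 0 75;0 1 145 0 75;0 1 156 0 75;0 1 160 0 75;0 1 160 0 75;0 1 160 0 255;0 1 160 0 255;0 1 160 0 255;0 1 160 0 255;0 1 160 0 255;0 1 160 0 255;0 1 152 0 255;0 1 122 0 255;0 1 72 0 255;0 1 20 0 255;0 1 20 0 255;0 1 20 0 255"}}

```text
time: 32.02
ee_pos: [0.5596, -0.4003, 0.1427]
tcp_rot: [-180.0, -0.0, 96.8]
wrist_force: [-0.4, -0.8, -2.5]
opening: 0.0231
grasp_force: 98.8
```

```bash
python3 -c "
from h import *
o=bot.get_obs();print(o['opening'],o['tcp_rot'],o['ee_pos'])
go(.579,-.063,.11,170.6)"
```

```text
0.023056259406351292 [-1.79969512e+02 -2.66409221e-02  9.67584767e+01] [ 0.55955547 -0.40031435  0.14266611]
go [332.7  59.   32.8] turn -73.8 q6 47.7 wf [-0.4 -0.8 -2.5] t 32.025
```

Request:
{"fn": "send_rows", "kwargs": {"targets": "15 3 0 -4 255;40 7 0 -9 255;68 12 0 -15 255;96 17 0 -21 255;124 22 0 -27 255;152 27 0 -33 255;180 32 0 -39 255;208 37 0 -45 255;236 42 0 -51 255;264 47 0 -58 255;292 52 8 -65 255;318 57 20 -72 255;333 59 33 -73.8 255;333 59 33 -73.8 255;333 59 33 -73.8 255;333 59 33 -73.8 255"}}

```text
time: 34.02
ee_pos: [0.5793, -0.0637, 0.1107]
tcp_rot: [-180.0, 0.0, 170.4]
wrist_force: [1.8, -1.2, -1.3]
opening: 0.0232
grasp_force: 98.7
```

```bash
python3 -c "
from h import *
o=bot.get_obs();print(o['opening'],o['tcp_rot'],o['ee_pos'])
go(.5795,-.0625,.045,170.6)
im=camera('side');cv2.imwrite('pics/s6.png',cv2.resize(im[130:270,210:360],None,fx=4,fy=4,interpolation=cv2.INTER_CUBIC))"
```

```text
0.023152821438310517 [-1.79994569e+02  4.02076590e-02  1.70449196e+02] [ 0.57931805 -0.06365949  0.11074428]
go [ 0.1  1.2 65.7] turn -0.2 q6 3.3 wf [ 1.8 -1.2 -1.3] t 34.025
```

View pics/s6.png

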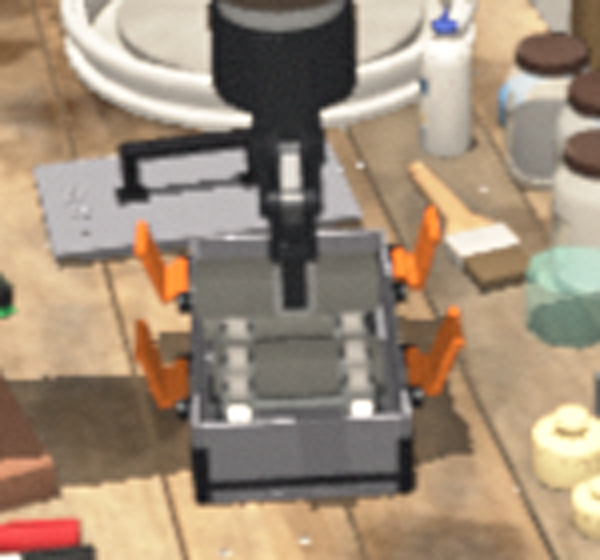

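Clips 2 and 3 are filled. The third stick hangs over clip 1 about 4 mm toward the front wall, so I'll shift it 3 mm in x while pressing.

Request:
{"fn": "send_rows", "kwargs": {"targets": "-3 1 25 0 255;-3 1 48 0 255;-3 1 56 0 255;-3 1 60 0 255;-3 1 64 0 255;-3 1 68 0 255;-3 1 72 0 255;-3 1 76 0 255;-3 1 80 0 255;-3 1 84 0 255;-3 1 88 0 255;-3 1 91 0 255;-3 1 94 0 255;-3 1 97 0 255;-3 1 99 0 255;-3 1 101 0 255", "newtons": 120}}

```text
time: 36.08
ee_pos: [0.5818, -0.062, 0.0144]
tcp_rot: [180.0, 0.1, 170.6]
wrist_force: [-26.4, 4.6, 55.2]
opening: 0.0223
grasp_force: 129.2
```

Request:
{"fn": "send_rows", "kwargs": {"targets": "0 0 0 0 255;0 0 -2 0 255;0 0 -3 0 150;0 0 -3 0 150;0 0 -3 0 150;0 0 -4 0 150;0 0 -25 0 150;0 0 -65 0 150;0 0 -115 0 150;0 0 -155 0 150;0 80 -155 0 150;0 80 -155 0 150;0 80 -155 0 150"}}

```text
time: 37.7
ee_pos: [0.5953, 0.0175, 0.1634]
tcp_rot: [-180.0, -0.1, 170.7]
wrist_force: [-0.9, -1.4, -0.1]
opening: 0.0352
grasp_force: 0.0
```

```bash
python3 -c "
from h import *
print(bot.get_obs()['ee_pos'])
im=camera('top');print(sticks(im));im2=camera('side')
cv2.imwrite('pics/c7.png',np.hstack([cv2.resize(im[195:320,165:320],(400,320)),cv2.resize(im2[170:270,240:340],(320,320))]))"
```

```text
[0.59531018 0.01745279 0.16344049]
[]
```

View pics/c7.png

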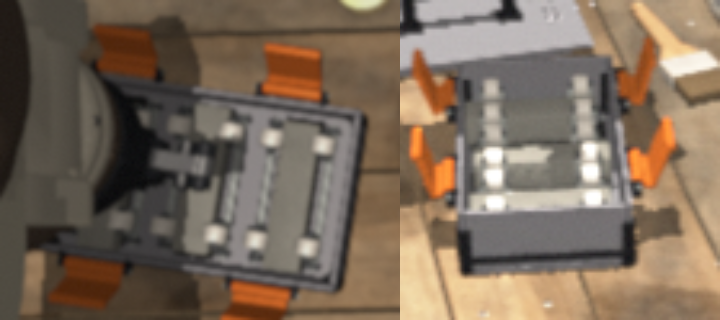

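All three sticks are home in the clips: rollers stand over the stick in clip 1 at crop (300,190), and the side view shows the others down. Now the lid.

```bash
python3 -c "
from h import *
go(.5752,.2408,.12,180);go(.5752,.2408,.0285,180)"
```

```text
go [ 56.5 218.5  43.5] turn -9.4 q6 11.0 wf [-0.  -1.1 -0.7] t 37.8
go [ 56.4 218.6 135. ] turn -9.4 q6 11.0 wf [-0.  -1.1 -0.7] t 37.8
```

Request:
{"fn": "send_rows", "kwargs": {"targets": "12 50 0 -2 105;26 100 0 -5 105;40 155 0 -8 105;54 210 10 -9.4 105;56.5 218.5 43 -9.4 105;56.5 218.5 43 -9.4 105;56.5 218.5 80 -9.4 105;56.5 218.5 115 -9.4 105;56.5 218.5 130 -9.4 105;56.5 218.5 135 -9.4 105;56.5 218.5 135 -9.4 255;56.5 218.5 135 -9.4 255;56.5 218.5 135 -9.4 255;56.5 218.5 135 -9.4 255;56.5 218.5 135 -9.4 255;56.5 218.5 135 -9.4 255;56.5 218.5 120 -9.4 255;56.5 218.5 80 -9.4 255;56.5 218.5 30 -9.4 255;56.5 218.5 0 -9.4 255", "newtons": 100}}

```text
time: 40.3
ee_pos: [0.5758, 0.2417, 0.168]
tcp_rot: [179.9, 0.2, 180.0]
wrist_force: [0.9, -0.2, -4.2]
opening: 0.0118
grasp_force: 98.1
```

```bash
python3 -c "
from h import *
o=bot.get_obs();print(o['opening'],o['tcp_rot'],o['ee_pos'])
go(.5895,-.002,.165,80.6)
im=camera('top');hsv=cv2.cvtColor(im,cv2.COLOR_BGR2HSV)
org=((hsv[...,0]<16)&(hsv[...,1]>200)&(hsv[...,2]>120)).astype(np.uint8)*255
print('flaps',rects('top',org,.068,80,3000,(165,190,320,330)))
im2=camera('side');cv2.imwrite('pics/l8.png',cv2.resize(im2[80:260,180:360],None,fx=3,fy=3))"
```

```text
0.011808394913386316 [1.79933347e+02 1.52425078e-01 1.79965192e+02] [0.57582158 0.24165796 0.16795515]
go [ -13.8 -243.7    2.7] turn -80.6 q6 22.8 wf [ 0.9 -0.2 -4.2] t 40.3
flaps [(135, [0.5132, -0.0457], 35.0, 12.9, 80.7), (136, [0.5309, 0.0601], 34.7, 13.2, 80.7), (134, [0.6662, 0.0378], 35.8, 13.3, 80.4), (281, [0.6567, -0.068], 35.0, 30.5, 82.2)]
```

View pics/l8.png

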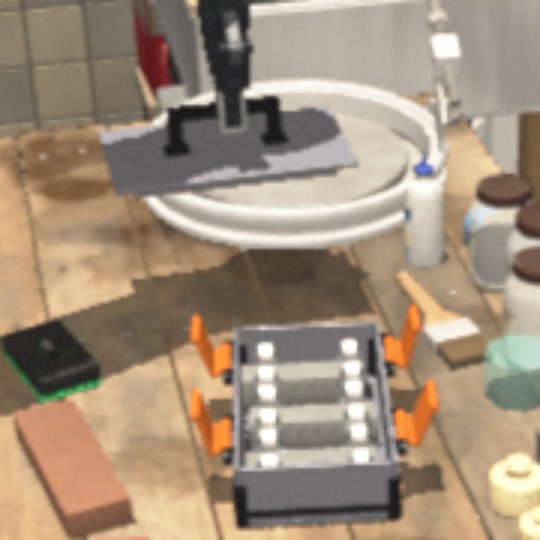

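The lid is held level, the sticks stay home, and the handle posts at (178,·) and (275,·) straddle the fingers at 233. So the grip is about 5 mm off the lid's centre, just as at the original pick. I'll therefore return to the original TCP pose.

Request:
{"fn": "send_rows", "kwargs": {"targets": "0 -8 0 4 255;-1 -22 0 10 255;-2 -40 0 17 255;-3 -59 0 24 255;-4 -78 0 31 255;-5 -97 0 38 255;-6 -116 0 45 255;-7 -135 0 52 255;-8 -154 0 59 255;-9 -173 0 66 255;-10 -192 0 73 255;-11 -210 0 80 255;-12 -226 0 87 255;-13 -239 0 94 255;-13.5 -246.5 0 99 255;-13.5 -246.5 0 99.4 255;-13.5 -246.5 0 99.4 255;-13.5 -246.5 0 99.4 255"}}

```text
time: 42.65
ee_pos: [0.5887, -0.0047, 0.164]
tcp_rot: [-180.0, 0.0, 80.6]
wrist_force: [-0.4, 0.7, -4.1]
opening: 0.0118
grasp_force: 98.0
```

```bash
python3 -c "
from h import *
o=bot.get_obs();print(o['opening'],o['tcp_rot'],o['ee_pos'])
go(.5893,-.005,.0745,80.6)
cv2.imwrite('pics/l9.png',cv2.resize(camera('side')[110:270,200:370],None,fx=4,fy=4))"
```

```text
0.011768582856938228 [-1.79977894e+02  9.29815300e-04  8.06488505e+01] [ 0.58866974 -0.00469546  0.16400672]
go [-0.2  0.7 89.5] turn 0.0 q6 98.9 wf [-0.4  0.7 -4.1] t 42.65
```

View pics/l9.png

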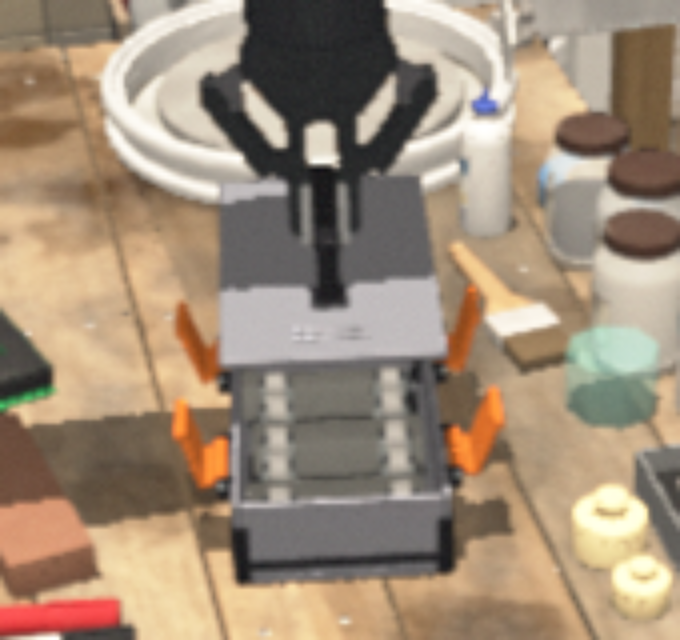

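The lid is aligned above the open case. Lowering.

Request:
{"fn": "send_rows", "kwargs": {"targets": "0 0.5 30 0 255;0 0.5 55 0 255;0 0.5 68 0 255;0 0.5 74 0 255;0 0.5 78 0 255;0 0.5 81 0 255;0 0.5 84 0 255;0 0.5 86 0 255;0 0.5 88 0 255;0 0.5 89 0 255;0 0.5 89 0 255"}}

```text
time: 44.08
ee_pos: [0.5894, -0.0052, 0.0771]
tcp_rot: [179.9, -0.0, 80.6]
wrist_force: [-4.6, 0.1, 8.2]
opening: 0.0116
grasp_force: 99.6
```

Request:
{"fn": "send_rows", "kwargs": {"targets": "0 0 2 0 255;0 0 3 0 255;0 0 3 0 255"}}

```text
time: 44.45
ee_pos: [0.5895, -0.0052, 0.077]
tcp_rot: [179.8, -0.0, 80.6]
wrist_force: [-14.1, 0.3, 29.3]
opening: 0.0119
grasp_force: 102.4
```

Request:
{"fn": "send_rows", "kwargs": {"targets": "0 0 -3 0 255;0 0 -3 0 105;0 0 -3 0 105;0 0 -3 0 105;0 0 -3 0 105;0 0 -3 0 105"}}

```text
time: 45.2
ee_pos: [0.5893, -0.0052, 0.0752]
tcp_rot: [-180.0, 0.0, 80.6]
wrist_force: [-0.2, 0.6, 0.1]
opening: 0.05
grasp_force: 0.0
```

Request:
{"fn": "send_rows", "kwargs": {"targets": "0 0 -30 0 105;0 0 -80 0 105;0 0 -120 0 105;0 0 -120 0 105;-60 0 -120 0 255;-120 0 -120 0 255;-180 0 -120 0 255;-240 0 -120 0 255;-250 0 -120 0 255;-250 0 -120 0 255"}}

```text
time: 46.45
ee_pos: [0.5479, -0.2521, 0.1943]
tcp_rot: [-179.9, -0.0, 80.5]
wrist_force: [-0.3, 0.3, 0.2]
opening: 0.0002
grasp_force: 0.0
```

Run:
```python
from h import *
im=camera("top");im2=camera("side");hsv=cv2.cvtColor(im,cv2.COLOR_BGR2HSV)
print(bot.get_obs()['ee_pos'])
blk=(hsv[...,2]<50).astype(np.uint8)*255
print("handle",rects("top",blk,.096,100,3000,(195,245,285,285)))
g=((hsv[...,1]<50)&(hsv[...,2]>50)).astype(np.uint8)*255
b2=cv2.morphologyEx(g|blk,cv2.MORPH_OPEN,np.ones((3,3)))
print("lid",rects("top",b2,.058,3000,30000,(165,190,320,330)))
org=((hsv[...,0]<16)&(hsv[...,1]>200)&(hsv[...,2]>120)).astype(np.uint8)*255
print("flaps",rects("top",org,.068,80,3000,(165,190,320,330)))
a=cv2.resize(cv2.imread("pics/side0.png")[170:270,230:340],(400,364));b=cv2.resize(im2[170:270,230:340],(400,364))
cv2.imwrite("pics/cmp.png",np.hstack([a,b]))
```

```text
[ 0.54844692 -0.2506866   0.19481864]
handle [(465, [0.5894, -0.0062], 102.0, 16.4, 80.4)]
lid [(8756, [0.5891, -0.0036], 208.7, 127.4, 80.3)]
flaps [(130, [0.5132, -0.0457], 35.0, 12.6, 80.8), (132, [0.5312, 0.0602], 36.1, 12.5, 80.8), (120, [0.6487, -0.0677], 35.4, 13.1, 80.9), (126, [0.6657, 0.0379], 36.0, 12.3, 80.4)]
```

View pics/cmp.png

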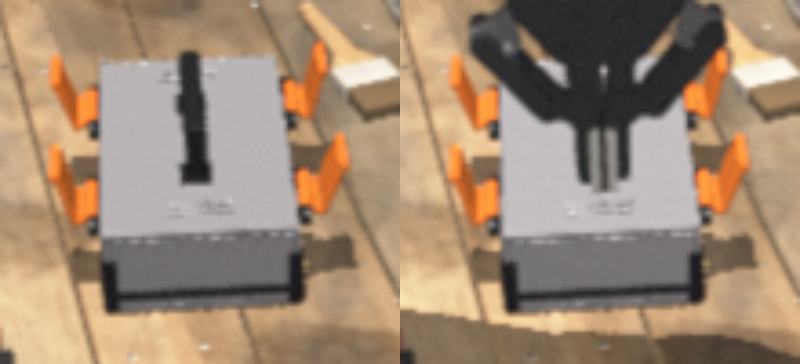

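The lid sits back on the rim just as at the start: its front edge is at the same crop row, ~235, and its centre is within 1 mm. Now the flaps. The tool's x is the case's +y and the tool's y is the case's +x, so I only need translations. I start with flap 2, fingers shut.

Request:
{"fn": "send_rows", "kwargs": {"targets": "50 -30 0 0 255;100 -60 0 0 255;150 -90 0 0 255;197 -115 0 0 255;197 -115 0 0 255;197 -115 50 0 255;197 -115 95 0 255;197 -115 118 0 255;197 -115 123 0 255;197 -115 123 0 255;197 -105 123 0 255;197 -96 123 0 255;197 -87 123 0 255;197 -78 123 0 255;197 -78 123 0 255"}}

```text
time: 48.42
ee_pos: [0.5046, -0.0448, 0.0723]
tcp_rot: [180.0, -0.0, 80.5]
wrist_force: [-0.0, 0.5, 0.4]
opening: 0.0003
grasp_force: 0.0
```

Request:
{"fn": "send_rows", "kwargs": {"targets": "0 8 0 0 255;0 16 0 0 255;0 24 0 0 255;0 32 0 0 255;0 32 0 0 255;0 32 4 0 255;0 32 7 0 255;0 32 8 0 255;0 32 8 0 255"}}

```text
time: 49.55
ee_pos: [0.5357, -0.05, 0.0653]
tcp_rot: [179.9, -0.0, 80.6]
wrist_force: [0.2, 0.7, 8.2]
opening: -0.0001
grasp_force: 3.9
```

```bash
python3 -c "
from h import *
cv2.imwrite('pics/f1.png',cv2.resize(camera('side')[150:270,220:350],None,fx=4,fy=4))"
```

```text
(no output)
```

View pics/f1.png

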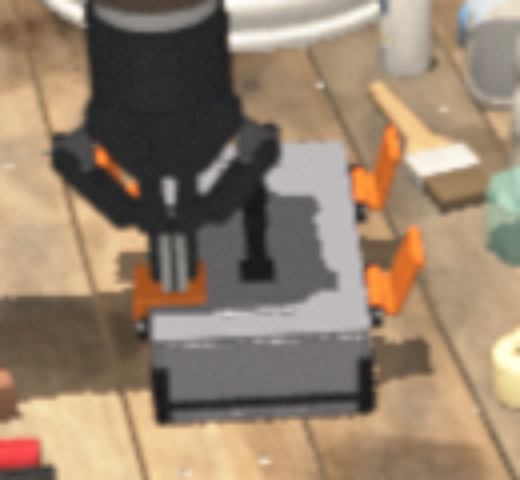

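Flap 2 lies flat on the lid (orange at (170,285)). Same motion for flap 1, 110 mm along.

Request:
{"fn": "send_rows", "kwargs": {"targets": "0 0 -45 0 255;0 0 -70 0 255;50 -35 -70 0 255;110 -69 -70 0 255;110 -69 -70 0 255;110 -69 -35 0 255;110 -69 -9 0 255;110 -69 -8 0 255;110 -58 -8 0 255;110 -49 -8 0 255;110 -40 -8 0 255;110 -31 -8 0 255;110 -23 -8 0 255;110 -15 -8 0 255;110 -7 -8 0 255;110 0 -8 0 255;110 0 -4 0 255;110 0 -1 0 255;110 0 0 0 255;110 0 0 0 255"}}

```text
time: 52.1
ee_pos: [0.5538, 0.0586, 0.0653]
tcp_rot: [179.9, -0.0, 80.6]
wrist_force: [0.7, -1.1, 7.6]
opening: 0.0001
grasp_force: 3.7
```

Request:
{"fn": "send_rows", "kwargs": {"targets": "0 0 -45 0 255;0 0 -80 0 255;0 50 -80 0 255;0 105 -80 0 255;0 150 -80 0 255;0 161 -80 0 255;0 161 -80 0 255;0 161 -35 0 255;0 161 -9 0 255;0 161 -8 0 255;0 152 -8 0 255;0 143 -8 0 255;0 134 -8 0 255;0 125 -8 0 255;0 116 -8 0 255;0 108 -8 0 255;0 100 -8 0 255;0 92 -8 0 255;0 92 -4 0 255;0 92 -2 0 255"}}

```text
time: 54.6
ee_pos: [0.6436, 0.0435, 0.0657]
tcp_rot: [-179.9, 0.0, 80.6]
wrist_force: [-1.6, -0.4, 2.6]
opening: -0.0001
grasp_force: 1.3
```

Request:
{"fn": "send_rows", "kwargs": {"targets": "0 0 1 0 255;0 0 2 0 255;0 0 2 0 255"}}

```text
time: 54.98
ee_pos: [0.6437, 0.0436, 0.0653]
tcp_rot: [-180.0, -0.0, 80.6]
wrist_force: [-7.4, 1.3, 10.9]
opening: -0.0
grasp_force: 5.6
```

Flap 4: 110 mm toward −y, starting 69 mm further out.

Request:
{"fn": "send_rows", "kwargs": {"targets": "0 0 -45 0 255;0 0 -70 0 255;-50 35 -70 0 255;-110 69 -70 0 255;-110 69 -70 0 255;-110 69 -35 0 255;-110 69 -9 0 255;-110 69 -8 0 255;-110 58 -8 0 255;-110 49 -8 0 255;-110 40 -8 0 255;-110 31 -8 0 255;-110 23 -8 0 255;-110 15 -8 0 255;-110 7 -8 0 255;-110 0 -8 0 255;-110 0 -4 0 255;-110 0 -1 0 255;-110 0 0 0 255;-110 0 0 0 255"}}

```text
time: 57.48
ee_pos: [0.6256, -0.0649, 0.0652]
tcp_rot: [-180.0, -0.0, 80.6]
wrist_force: [-7.2, 0.9, 14.8]
opening: 0.0004
grasp_force: 6.8
```

Request:
{"fn": "send_rows", "kwargs": {"targets": "0 0 -45 0 255;0 0 -110 0 255;-50 0 -140 0 255;-110 0 -140 0 255;-170 0 -140 0 255;-230 0 -140 0 255;-250 0 -140 0 255;-250 0 -140 0 255"}}

```text
time: 58.48
ee_pos: [0.5847, -0.3126, 0.2032]
tcp_rot: [-179.9, -0.0, 80.4]
wrist_force: [0.9, -0.3, -0.0]
opening: 0.0003
grasp_force: 0.0
```

Run:
```python
from h import *
im=camera("top");im2=camera("side");hsv=cv2.cvtColor(im,cv2.COLOR_BGR2HSV)
blk=(hsv[...,2]<50).astype(np.uint8)*255
print("handle",rects("top",blk,.096,100,3000,(195,245,285,285)))
org=((hsv[...,0]<16)&(hsv[...,1]>180)&(hsv[...,2]>120)).astype(np.uint8)*255
print("flaps",rects("top",org,.065,80,3000,(165,190,320,330)))
cv2.imwrite("pics/end.png",np.hstack([cv2.resize(im[195:320,165:320],(440,355)),cv2.resize(im2[170:270,240:340],(355,355))]))
```

```text
handle [(451, [0.5894, -0.0059], 102.0, 15.9, 80.4)]
flaps [(431, [0.5318, -0.0471], 38.7, 37.1, -7.9), (429, [0.55, 0.0611], 37.9, 37.7, 80.7), (411, [0.63, -0.0637], 37.7, 37.3, 80.5), (414, [0.6484, 0.0444], 37.8, 37.5, 80.5)]
```

View pics/end.png

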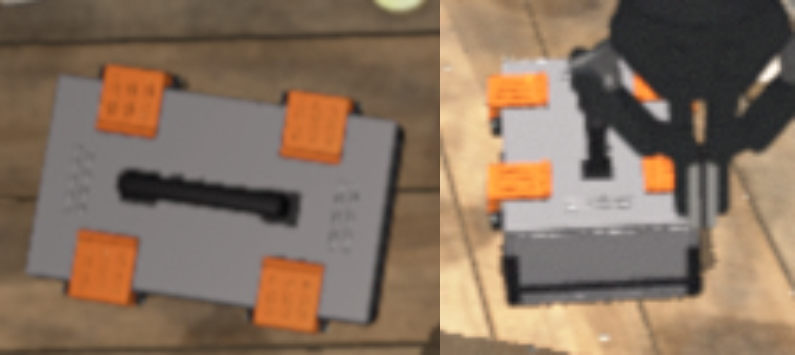

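All four orange flaps lie flat on the lid, at crop (135,100), (317,127), (104,268) and (288,294). The arm is clear of everything.

```bash
python3 -c "
from workcell import ticket
print(ticket.job_done())"
```

```text
the job is handed in; nothing more can be done
None
```

I handed the job in at about 58 s: all three sticks are pressed home in their clips, the lid is back on the case, all four flaps are folded flat, and the glass piece was never touched; the judge's verdict was not shown.

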